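# Reset the food processor: click the knob over and change the programme key

## Robot

A 6-joint arm with a two-finger parallel gripper is mounted at the origin on a cart in front of the work surface, level with it; the furniture and walls round the work are solid. World frame = base frame: x ahead of the robot, y to its left, z up, the work surface at z = 0. Lengths are in m, angles in rad, forces in N, time in s.
With the tool pointing down it reaches from about 0.35 to 0.975 m from the base axis. Payload 4.9 kg.
Tool frame: the origin (TCP) lies midway between the tips of the shut fingers; the grasp point (between the pads) lies 19 mm behind it; z points along the fingers, y is the direction in which the jaws open and shut (so a half turn about z gives the same grasp; the last joint's range is limited). The gripper opens to 85 mm and grips with 20 to 120 N. Pads are 22 mm wide; open, the fingers measure 114 mm over their backs; the gripper's body (76 mm by 85 mm) begins 54 mm behind the grasp point. The pads swing forward as they close: fully open they stand 13 mm farther back than shut.
Start: joints at [1.128, 0.053, 1.613, -0, 1.476, -0.119], TCP at [0.199, 0.593, 0.231] pointing down, gripper open.
Joint ranges: [-3.01, 3.01], [-1.01, 2.22], [0.06, 2.58], [-1.02, 4.17], [0.09, 2.62], [-3.14, 3.14]. Speed limits (rad/s): [2.57, 2.57, 3.14, 3.14, 3.14, 3.14].

## Interface

Orientations are given as a unit quaternion [w, x, y, z].
In Python, from plant import state, grab_frame, camera_info, job_done, cut_out gives the robot as it stands.
- The arm moves only by the tool step_arm, never from a script. Its argument "moves" is a list of rows, each a list of 7 numbers: the shift along the tool's x, y, z in m, then the turn, a rotation vector about the tool's x, y, z in rad, then the finger opening in m, from 0 to 0.0854. A call has 1 to 8 rows; each row shifts and turns the commanded pose from where the row before left it, along the tool's axes as they then stand; what a row does not reach is not made up. A row lasts 1/10 s, in which the tool goes at most 50 mm and 8.59 degrees, less where a joint would pass 70% of its speed; a pose out of reach is approached as far as the arm can. A call is refused whole if a number of a shift passes 0.05 or a number of a turn 0.15, either way. A call with a gripper value outside its range is refused whole. The fingers move at their own pace and stop on an object; the grip force is fixed at half the most. Time passes only in rows, so rows that do not move let the fingers close. It gives the time, the measured TCP pose, the force and the opening at its end, in the units of the state.
- state(): the state, without advancing time (a new reading comes with each control period).
- grab_frame(name): name is "scene" or "side" or "wrist"; returns (picture, depth): 480x640x3 uint8, red, green, blue; 480x640 float32, m along the optical axis (not along the pixel's ray), 0 where there is no reading.
- camera_info(name): a dict with "intrinsics" (3x3 intrinsics, pixels), "world_from_camera" (4x4, takes a point from camera to world coordinates). Camera axes: x right, y down, z forward; pixel columns grow to the right and rows downward; lengths in m; the calibration is good to about 2 mm. A picture is of the moment at which its call begins: read the wrist's pose just before it. camera_info takes no time and is no camera call; for the wrist camera it gives the pose at the moment of the call.
- job_done(): hands the job in, once; it reports no verdict.
Trained networks look in the newest picture that a camera, given by its name, has taken for a name from the list of things; names that differ only in an ending like _2 or _b are one class to them, and where a whole thing is asked for, a point or a joint stands for the part that bears it (a point fixed in the world has none). Each returns a list of dicts, best first, with "conf" (0 to 1); they miss things now and then, are a little off and sometimes report something else, mostly with a low value. They report only what shows in the picture. A call takes as long as a camera call.
- cut_out(camera, query): "mask" (480x640 bool, what is visible of it) and "point" ([column, row] in pixels, amid what is visible of it).
The state is a dict: "time": time; "joint_pos": joint angles; "joint_vel": joint speeds; "joint_efforts": joint torques, N m; "tool_pos": TCP position; "tool_rot": TCP orientation; "contact_force": force on the tool from outside, world axes, zero at the start; "ft_torque": the same for the moment, N m; "gripper_width": opening from 0.0 (shut) to 1.0 (fully open).
Only numpy, scipy, OpenCV 4.12 (cv2) and the standard library are available. Lean on these libraries where they do the work, as an engineer would, in place of code of your own. Each camera call takes 0.05 s, during which the arm holds its last target.

## Task

Set the food processor for the next job: first turn its knob clockwise until it clicks over into its other position, then press the key with the raised straight bar until it stays down by itself and the key with the raised ring, which is down now, pops up. Do not press the other two keys (cross, dot), press gently, and leave the salt shaker beside the machine where it stands.

Things in the scene. Friction and masses are not known exactly. Their poses are not given: they have to be found in the camera images.
- key_ring_top (a point): Black key with a raised white ring (20 mm across). Origin: centre of its flat top face (42 mm up the slope x 28 mm along the row), moving with the key. z = outward normal of the panel, x = up the slope, y = along the row (left, seen from the front). This key is latched down at the start. The four keys stand 32 mm apart in one row; their order changes from start to start.
- key_ring (a joint): Travel of the key with the ring, in m along the panel's inward normal: 0 fully up, about 0.009 latched down, soft rubber stop from 0.011, hard end 0.0135. Pressing any other key, even half-way, frees it and it springs up by itself.
- key_bar_top (a point): Black key with a raised white straight bar (26 x 6 mm, running up the slope). Origin: centre of its flat top face (42 mm up the slope x 28 mm along the row), moving with the key. z = outward normal of the panel, x = up the slope, y = along the row (left, seen from the front). When up, keys stand 14 mm proud of the panel, latched about 5 mm.
- key_bar (a joint): Travel of the key with the bar, in m along the panel's inward normal: 0 fully up, about 0.009 latched down, soft rubber stop from 0.011, hard end 0.0135. Pressing takes up to about 9 N in the first 3 mm while the latch resists, then drops to 1 to 4 N; pushed past 9.5 mm it clicks and stays down. The rubber stop gives about 4 N per mm.
- key_cross_top (a point): Black key with a raised white diagonal cross (about 17 mm). Origin: centre of its flat top face (42 mm up the slope x 28 mm along the row), moving with the key. z = outward normal of the panel, x = up the slope, y = along the row (left, seen from the front). Not to be pressed.
- key_cross (a joint): Travel of the key with the cross, in m along the panel's inward normal: 0 fully up, about 0.009 latched down, soft rubber stop from 0.011, hard end 0.0135.
- key_dot_top (a point): Black key with a raised white single round dot (10 mm). Origin: centre of its flat top face (42 mm up the slope x 28 mm along the row), moving with the key. z = outward normal of the panel, x = up the slope, y = along the row (left, seen from the front). Not to be pressed.
- key_dot (a joint): Travel of the key with the dot, in m along the panel's inward normal: 0 fully up, about 0.009 latched down, soft rubber stop from 0.011, hard end 0.0135.
- knob_grip (a point): Knob on the same sloping panel, right of the keys: black grip bar 40 mm long, 14 thick, 25 high, on a disc of 44 mm diameter. Point: on the knob's axis, 20 mm above the panel (the bar reaches from 8 to 32 mm above it). z = outward normal of the panel = knob axis, x = along the bar, to the end with the white pointer line; turns with the knob.
- knob (a joint): Angle of the knob in rad, growing clockwise seen from above the panel. Rests against its stops at -0.6 (start: pointer up the slope and to the left) or +0.6 (pointer to the right); 0 is the hump between. Turning takes about 0.15 N m at first, falling to nothing at the hump; let go past the hump it snaps on to +0.6.
- food_processor: Fixed; white base 213 mm deep (x), 230 wide (y), 91 high; front panel sloping 30 degrees from horizontal carries keys and knob. Clear bowl above, axis 30 mm behind the origin, radius 72; lid radius 82 at 206 to 224 mm height overhangs the panel, so come in along the panel's normal, not vertically. Chute to 285 mm. Origin: centre of underside; front = -x.
- seat_bar: Mount of the key with the bar, with that key in it. Origin: on the worktop under the food processor, at the key's place in the row; same axes as the food processor.
- salt_shaker_mid (a point): Bystander: salt shaker, 44 mm across, 90 mm high, standing right beside the food processor, on its right-hand side seen from the front. Point at its centre, half-way up. (A honey jar and a flat tin stand on the left.)

How it is judged:
By the outcome, as a careful person would: the job done as asked, in the order asked, and still so for the second after the job is handed in, with the robot touching nothing.
It also fails if it takes over 45 s, if anything falls off the work surface, if the arm or the gripper's body presses on something with over 40 N, if the wrist force passes 120 N, or if a joint passes its speed limit or range.

## Working session

There is one attempt and no reset: what is moved stays moved. The work goes in short steps, Python scripts to look and compute and a tool call to move; the robot and the scene stay as the last step left them, time stands still between calls to the robot, and variables do not carry over. Pictures are saved under pics/ and viewed, and the job is handed in when it is done.

Besides the shell and the picture viewer there is one more tool, called after "Emit:" as name([rows], argument=value, ...), one row to a line, values as JSON. step_arm: Moves the arm, as the interface text tells. Its arguments: {"type":"object","properties":{"moves":{"type":"array"}},"required":["moves"]}

```bash
ls; mkdir -p pics
python3 - <<'E'
from plant import *
import cv2,numpy as np
print(state())
for n in ["scene","side","wrist"]:
    p,d=grab_frame(n); cv2.imwrite(f"pics/{n}0.png",p[:,:,::-1]); np.savez(f"{n}0.npz",p=p,d=d,K=camera_info(n)["intrinsics"],T=camera_info(n)["world_from_camera"])
    print(n,camera_info(n))
E
```

```text
pics
{'time': 0.0, 'joint_pos': array([ 1.12801310e+00,  5.33651087e-02,  1.61429126e+00, -7.24318306e-06,
        1.47600229e+00, -1.18975446e-01]), 'joint_vel': array([-0.00191293,  0.00189938,  0.00055073,  0.00110726, -0.00134332,
       -0.00133531]), 'joint_efforts': array([-2.11911254e-03, -3.93704474e+01, -3.70159328e+01, -3.19015207e-04,
        7.24654034e-03,  1.00346713e-05]), 'tool_pos': array([0.19857995, 0.59195683, 0.23005954]), 'tool_rot': array([-2.82884876e-04,  1.61197059e-01,  9.86921700e-01, -9.93519299e-04]), 'contact_force': array([-0.15059755, -0.41231066, -0.00440738]), 'ft_torque': array([0.00560299, 0.08356148, 0.0298308 ]), 'gripper_width': 1.0036266238341287}
scene {'intrinsics': array([[459.32567201,   0.        , 318.70310445],
       [  0.        , 459.32567201, 239.68130238],
       [  0.        ,   0.        ,   1.        ]]), 'world_from_camera': array([[-0.87535387, -0.2236435 ,  0.42864808,  0.20380358],
       [-0.48340043,  0.42120423, -0.76740539,  0.32985779],
       [-0.00892316, -0.87895994, -0.47681212,  0.49346998],
       [ 0.        ,  
[... 225 characters left out ...]
om_camera': array([[ 0.80727638, -0.23853217,  0.5398215 ,  0.08561246],
       [-0.58980202, -0.2936221 ,  0.75227631, -0.98063036],
       [-0.02093858, -0.9256827 , -0.37772094,  0.42235441],
       [ 0.        ,  0.        ,  0.        ,  1.        ]])}
wrist {'intrinsics': array([[400.36682308,   0.        , 325.44900112],
       [  0.        , 400.36682308, 240.47736018],
       [  0.        ,   0.        ,   1.        ]]), 'world_from_camera': array([[ 0.31889397,  0.8985095 ,  0.30164103,  0.12114949],
       [ 0.94778815, -0.30162   , -0.10355186,  0.61777906],
       [-0.00206136,  0.31891386, -0.94778146,  0.3722188 ],
       [ 0.        ,  0.        ,  0.        ,  1.        ]])}
```

View pics/scene0.png

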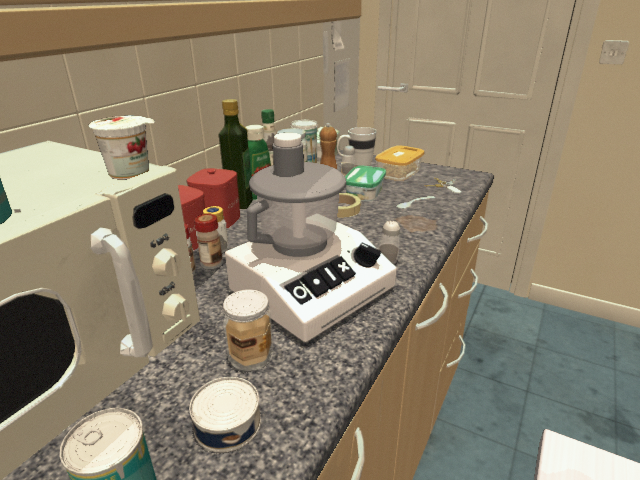

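View pics/side0.png

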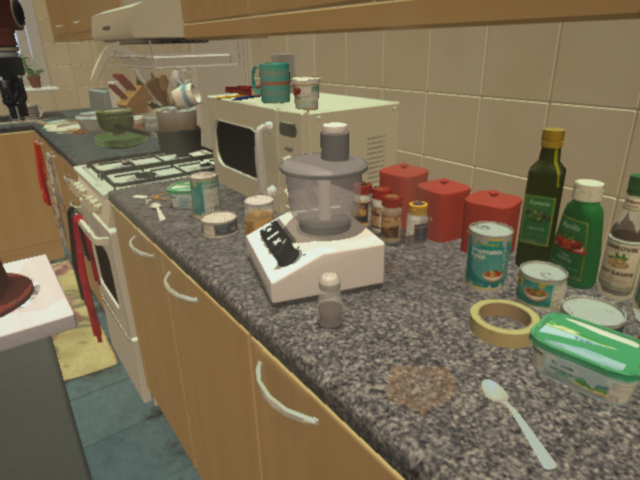

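View pics/wrist0.png

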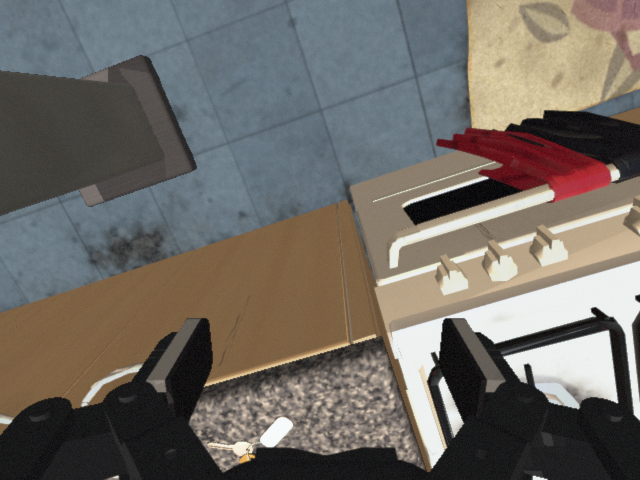

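Scene view: the order from the left is ring (300,290), dot (318,281), bar (331,272), cross (344,266), then the knob (367,255). The salt shaker is behind the knob at (389,238). I'll localise them with depth.

```bash
cat > h.py <<'E'
import numpy as np
def deproj(d,K,T,u,v):
    z=d[v,u]; p=np.stack([(u-K[0,2])/K[0,0]*z,(v-K[1,2])/K[1,1]*z,z],-1)
    return p@T[:3,:3].T+T[:3,3]
def proj(P,K,T):
    P=np.atleast_2d(P); c=(P-T[:3,3])@T[:3,:3]; return np.stack([c[:,0]/c[:,2]*K[0,0]+K[0,2],c[:,1]/c[:,2]*K[1,1]+K[1,2]],-1)
E
python3 - <<'E'
from plant import *
from h import *
import cv2
p,d=grab_frame("scene");ci=camera_info("scene");K,T=ci["intrinsics"],ci["world_from_camera"]
vis=p.copy()
for q in ["key_ring_top","key_bar_top","key_cross_top","key_dot_top","knob_grip","food_processor","salt_shaker_mid"]:
    r=cut_out("scene",q)
    for o in r[:2]:
        m=o["mask"]&(d>0); v,u=np.nonzero(m)
        P=deproj(d,K,T,u,v)
        print(q,round(o["conf"],2),o["point"],m.sum(),np.median(P,0).round(4),P.min(0).round(3),P.max(0).round(3))
    if r: np.save("m_"+q,r[0]["mask"])
cv2.imwrite("pics/z.png",cv2.resize(p[200:340,210:410,::-1],(800,560),interpolation=cv2.INTER_CUBIC))
E
```

```text
key_ring_top 0.85 [297.5, 291.5] 337 [ 0.5273 -0.1817  0.0713] [ 0.509 -0.2    0.061] [ 0.546 -0.167  0.081]
key_bar_top 0.56 [329.9, 274.6] 346 [ 0.5024 -0.2386  0.0773] [ 0.484 -0.26   0.061] [ 0.524 -0.224  0.089]
key_cross_top 0.66 [342.1, 267.0] 349 [ 0.4944 -0.2693  0.0781] [ 0.475 -0.304  0.063] [ 0.519 -0.254  0.089]
key_dot_top 0.83 [314.7, 282.2] 426 [ 0.5131 -0.2071  0.0765] [ 0.492 -0.227  0.061] [ 0.537 -0.194  0.089]
key_dot_top 0.54 [389.1, 238.4] 674 [ 0.4711 -0.441   0.0516] [ 0.457 -0.616 -0.002] [ 0.543 -0.43   0.09 ]
knob_grip 0.73 [363.8, 250.6] 472 [ 0.4736 -0.324   0.0812] [ 0.451 -0.371  0.062] [ 0.502 -0.31   0.104]
food_processor 0.73 [300.3, 250.2] 17728 [ 0.5524 -0.239   0.091 ] [ 0.427 -0.923 -0.001] [ 0.978 -0.115  0.286]
salt_shaker_mid 0.58 [388.5, 240.3] 689 [ 0.471  -0.441   0.0522] [ 0.45  -0.584  0.001] [ 0.543 -0.336  0.09 ]
```

View pics/z.png

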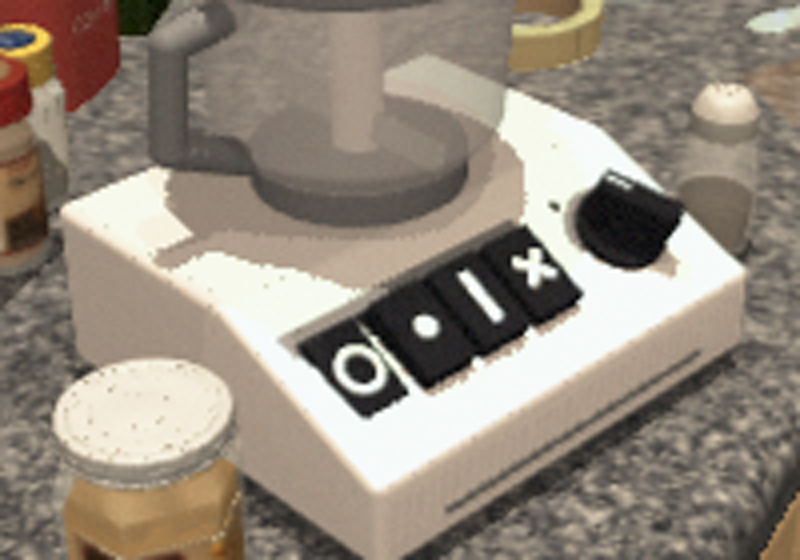

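```bash
cat > fit.py <<'E'
import numpy as np, cv2
from h import *
from scipy.optimize import least_squares
z=np.load("scene0.npz");p,d,K,T=z["p"],z["d"],z["K"],z["T"]
# panel white pixels: region around keys
ms=[np.load(f"m_key_{k}_top.npy") for k in["bar","cross","dot"]]
g=p.astype(int).sum(2)
hull=np.zeros((480,640),np.uint8)
# polygon on panel in zoom coords/4 + offset
def poly(pts):
    m=np.zeros((480,640),np.uint8); cv2.fillPoly(m,[np.int32([[210+x/4,200+y/4] for x,y in pts])],1); return m>0
panel=poly([(235,345),(290,335),(395,480),(370,475)])|poly([(440,400),(580,310),(640,275),(720,270),(390,475)])
def plane(P):
    for _ in range(5):
        c=P.mean(0);n=np.linalg.svd(P-c)[2][2];n*=np.sign(n[2]);r=(P-c)@n;s=1.5*np.median(abs(r))*1.48+1e-4;P=P[abs(r)<2*s]
    return c,n,r.std(),len(P)
v,u=np.nonzero(panel&(d>0)&(g>300));P=deproj(d,K,T,u,v);c,n,s,N=plane(P)
print("panel",c.round(4),n.round(3),"slope",np.degrees(np.arccos(n[2])),"yaw",np.degrees(np.arctan2(-n[1],-n[0])),s,N)
for k in["ring","dot","bar","cross"]:
    m=cv2.erode(np.load(f"m_key_{k}_top.npy").astype(np.uint8),np.ones((3,3)))>0
    v,u=np.nonzero(m&(d>0));Q=deproj(d,K,T,u,v); print(k,np.median((Q-c)@n),np.median(Q,0).round(4))
top=poly([(80,200),(165,180),(170,250),(330,290),(280,320)])
v,u=np.nonzero(top&(d>0)&(g>300));Q=deproj(d,K,T,u,v);print("top z",np.median(Q[:,2]))
front=poly([(400,500),(700,300),(735,290),(735,310),(420,520)])
v,u=np.nonzero(front&(d>0));cc,nn,s,N=plane(deproj(d,K,T,u,v));print("front",nn.round(3),cc,s,N)
side=poly([(75,230),(220,330),(360,490),(360,540),(240,440),(240,380),(90,340)])
v,u=np.nonzero(side&(d>0)&(g>250));cc,nn,s,N=plane(deproj(d,K,T,u,v));print("side",nn.round(3),cc,s,N,np.degrees(np.arctan2(nn[0],-nn[1])))
E
python3 fit.py
```

```text
panel [ 0.4912 -0.2241  0.0588] [-0.379  0.12   0.918] slope 23.425087216827258 yaw -17.52251917808025 0.0010262736720002014 1162
ring 0.0027790688080986076 [ 0.5276 -0.1813  0.0712]
dot 0.01072199887803841 [ 0.5127 -0.2067  0.077 ]
bar 0.011241075551936935 [ 0.5023 -0.2391  0.0776]
cross 0.011495088671388057 [ 0.4942 -0.269   0.0787]
top z 0.09033686774775523
front [ 0.955 -0.296  0.019] [ 0.46167791 -0.24568993  0.03568287] 0.0007194061421570161 706
side [-0.298 -0.955  0.002] [ 0.59364398 -0.17216643  0.05400206] 0.0006320551808034195 1303 -17.308927177566538
```

```bash
cat >> h.py <<'E'
from scipy.spatial.transform import Rotation as Rot, Slerp
YAW=np.radians(-17.3)
xm=np.array([np.cos(YAW),np.sin(YAW),0]); ym=np.array([-np.sin(YAW),np.cos(YAW),0]); zm=np.array([0,0,1.])
n=-np.sin(np.pi/6)*xm+np.cos(np.pi/6)*zm     # outward normal
up=np.cos(np.pi/6)*xm+np.sin(np.pi/6)*zm     # up slope
def toolR(ang):
    """tool z=-n; tool x = down slope rotated clockwise (seen from outside) by ang"""
    x=-up*np.cos(ang)+ym*np.sin(ang)   # down -> left is clockwise
    z=-n; return np.stack([x,np.cross(z,x),z],1)
def cur(s):
    q=s["tool_rot"]; return np.array(s["tool_pos"]),Rot.from_quat([q[1],q[2],q[3],q[0]])
def rows(p0,R0,p1,R1,N):
    R1=Rot.from_matrix(R1) if not isinstance(R1,Rot) else R1
    w=(R0.inv()*R1).as_rotvec(); print("dist",np.linalg.norm(p1-p0).round(3),"ang",np.degrees(np.linalg.norm(w)).round(1))
    R=R0
    for k in range(N):
        print(np.r_[R.inv().apply((p1-p0)/N),w/N].round(4).tolist()); R=R*Rot.from_rotvec(w/N)
E
python3 - <<'E'
from plant import *
from h import *
z=np.load("scene0.npz");v,u=np.mgrid[0:480,0:640];P=deproj(z["d"],z["K"],z["T"],u.ravel(),v.ravel())[z["d"].ravel()>0]
for y in np.arange(-0.4,0.35,0.05):
    m=(abs(P[:,1]-y)<.025)&(P[:,2]>.03)&(P[:,0]>.2)
    if m.sum()>10: print(y.round(2),"minx",P[m,0].min().round(3),"maxz for x<.6",P[m&(P[:,0]<.6),2].max() if (m&(P[:,0]<.6)).any() else None)
p,R=cur(state()); A=np.array([.38,.35,.33]);print(A)
rows(p,R,A,toolR(0),6)
E
```

```text
-0.4 minx 0.48 maxz for x<.6 0.09271096429459069
-0.35 minx 0.427 maxz for x<.6 0.22237472674615927
-0.3 minx 0.437 maxz for x<.6 0.2855358542099897
-0.25 minx 0.452 maxz for x<.6 0.259655866551165
-0.2 minx 0.467 maxz for x<.6 0.22073381067775066
-0.15 minx 0.482 maxz for x<.6 0.09088016350909833
-0.1 minx 0.524 maxz for x<.6 0.10316591553300614
-0.05 minx 0.529 maxz for x<.6 0.1034467734233312
-0.0 minx 0.468 maxz for x<.6 0.041994676096817396
0.05 minx 0.468 maxz for x<.6 0.04206482558132657
0.1 minx 0.667 maxz for x<.6 None
0.15 minx 0.502 maxz for x<.6 0.11111178600630295
0.2 minx 0.503 maxz for x<.6 0.11178323106179144
[0.38 0.35 0.33]
dist 0.318 ang 30.0
[-0.0415, -0.0287, -0.0164, -0.0009, -0.0873, -0.0036]
[-0.0427, -0.0288, -0.0128, -0.0009, -0.0873, -0.0036]
[-0.0435, -0.029, -0.0091, -0.0009, -0.0873, -0.0036]
[-0.044, -0.0291, -0.0053, -0.0009, -0.0873, -0.0036]
[-0.0442, -0.0293, -0.0014, -0.0009, -0.0873, -0.0036]
[-0.0441, -0.0295, 0.0024, -0.0009, -0.0873, -0.0036]
```

Emit:
step_arm([
  [-0.04,-0.029,-0.016,0,-0.075,0,0.085],
  [-0.042,-0.029,-0.013,0,-0.075,0,0.085],
  [-0.043,-0.029,-0.01,0,-0.075,0,0.085],
  [-0.043,-0.029,-0.006,0,-0.075,0,0.085],
  [-0.043,-0.029,-0.003,0,-0.075,0,0.085],
  [-0.043,-0.029,0,0,-0.075,0,0.085],
  [0,0,0,0,-0.07,0,0.085],
])

```text
time: 1.25
tool_pos: [0.3692, 0.3576, 0.3264]
tool_rot: [0.257, 0.159, 0.952, -0.04]
contact_force: [-0.9, 1.5, 0.1]
gripper_width: 0.999
```

Run:
```python
from plant import *
from h import *
s=state();p,R=cur(s);print(s["joint_pos"].round(2),p,R.as_matrix().round(2))
rows(p,R,np.array([.40,0.02,.36]),toolR(0),8)
```

```text
[ 0.88 -0.37  1.89 -0.49  1.43 -0.33] [0.36915088 0.35762559 0.32643427] [[-0.82  0.32  0.48]
 [ 0.28  0.95 -0.16]
 [-0.5   0.01 -0.86]]
dist 0.341 ang 1.7
[-0.0172, -0.0387, 0.0049, -0.0012, 0.0004, -0.0034]
[-0.0171, -0.0387, 0.0049, -0.0012, 0.0004, -0.0034]
[-0.0169, -0.0388, 0.0048, -0.0012, 0.0004, -0.0034]
[-0.0168, -0.0388, 0.0048, -0.0012, 0.0004, -0.0034]
[-0.0167, -0.0389, 0.0047, -0.0012, 0.0004, -0.0034]
[-0.0165, -0.039, 0.0046, -0.0012, 0.0004, -0.0034]
[-0.0164, -0.039, 0.0046, -0.0012, 0.0004, -0.0034]
[-0.0163, -0.0391, 0.0045, -0.0012, 0.0004, -0.0034]
```

Emit:
step_arm([
  [-0.017,-0.039,0.005,0,0,-0.003,0.085],
  [-0.017,-0.039,0.005,0,0,-0.003,0.085],
  [-0.017,-0.039,0.005,0,0,-0.003,0.085],
  [-0.017,-0.039,0.005,0,0,-0.003,0.085],
  [-0.017,-0.039,0.005,0,0,-0.003,0.085],
  [-0.017,-0.039,0.005,0,0,-0.003,0.085],
  [-0.017,-0.039,0.005,0,0,-0.003,0.085],
  [-0.016,-0.039,0.005,0,0,-0.003,0.085],
])

```text
time: 2.05
tool_pos: [0.3995, 0.0205, 0.3572]
tool_rot: [0.254, 0.144, 0.955, -0.044]
contact_force: [1.1, 0.3, -0.4]
gripper_width: 0.996
```

Run:
```python
from plant import *
from h import *
s=state();p,R=cur(s);print(s["joint_pos"].round(2),p)
# viewing target: 0.13 above mid between bar key and knob
k=np.array([.488,-.272,.07]); 
rows(p,R,k+0.14*n,toolR(0),8)
```

```text
[-0.04 -0.93  2.17 -0.14  1.4  -1.32] [0.39951654 0.0204751  0.35715637]
dist 0.319 ang 0.7
[-0.0005, -0.0314, 0.0246, -0.0012, -0.0002, 0.0007]
[-0.0005, -0.0314, 0.0246, -0.0012, -0.0002, 0.0007]
[-0.0005, -0.0314, 0.0245, -0.0012, -0.0002, 0.0007]
[-0.0005, -0.0315, 0.0245, -0.0012, -0.0002, 0.0007]
[-0.0005, -0.0315, 0.0245, -0.0012, -0.0002, 0.0007]
[-0.0006, -0.0315, 0.0244, -0.0012, -0.0002, 0.0007]
[-0.0006, -0.0316, 0.0244, -0.0012, -0.0002, 0.0007]
[-0.0006, -0.0316, 0.0243, -0.0012, -0.0002, 0.0007]
```

Emit:
step_arm([
  [0,-0.031,0.025,0,0,0,0.085],
  [0,-0.031,0.025,0,0,0,0.085],
  [0,-0.031,0.025,0,0,0,0.085],
  [0,-0.031,0.025,0,0,0,0.085],
  [0,-0.031,0.025,0,0,0,0.085],
  [0,-0.031,0.024,0,0,0,0.085],
  [0,-0.031,0.024,0,0,0,0.085],
  [0,-0.031,0.023,0,0,0,0.085],
])

```text
time: 2.85
tool_pos: [0.4178, -0.2476, 0.1888]
tool_rot: [0.254, 0.145, 0.955, -0.045]
contact_force: [0.8, 0.5, -0.7]
gripper_width: 0.999
```

Run:
```python
from plant import *
from h import *
import cv2
s=state();p,R=cur(s);print(s["joint_pos"].round(2),p)
ci=camera_info("wrist");K,T=ci["intrinsics"],ci["world_from_camera"]
im,d=grab_frame("wrist");np.savez("wrist1.npz",p=im,d=d,K=K,T=T);cv2.imwrite("pics/wrist1.png",im[:,:,::-1])
for q in ["key_ring_top","key_bar_top","key_cross_top","key_dot_top","knob_grip"]:
    for i,o in enumerate(cut_out("wrist",q)[:1]):
        m=o["mask"]&(d>0);v,u=np.nonzero(m);P=deproj(d,K,T,u,v);np.save("w_"+q,o["mask"])
        print(q,round(o["conf"],2),o["point"],m.sum(),np.median(P,0).round(4))
```

```text
[-0.83 -0.65  2.3   0.28  1.04 -2.19] [ 0.41779448 -0.24756441  0.18879453]
key_ring_top 0.55 [453.3, 245.4] 1784 [ 0.5265 -0.1827  0.0704]
key_bar_top 0.83 [370.6, 239.3] 2131 [ 0.5008 -0.2417  0.0763]
key_cross_top 0.78 [327.2, 243.0] 2006 [ 0.4919 -0.2721  0.077 ]
key_dot_top 0.62 [411.6, 240.2] 2281 [ 0.5108 -0.2121  0.0764]
knob_grip 0.88 [245.9, 244.7] 2663 [ 0.4711 -0.325   0.0803]
```

View pics/wrist1.png

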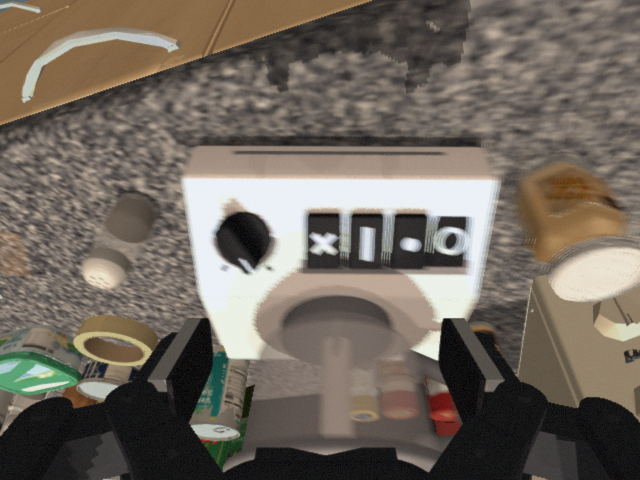

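```bash
python3 - <<'E'
from plant import *
from h import *
import cv2
ci=camera_info("wrist");K,T=ci["intrinsics"],ci["world_from_camera"]
im,d=grab_frame("wrist");np.savez("wrist2.npz",p=im,d=d,K=K,T=T)
cv2.imwrite("pics/wrist2.png",cv2.resize(im[130:330,180:500,::-1],(800,500),interpolation=cv2.INTER_CUBIC))
g=im.astype(int).sum(2)
def pl(m,name):
    v,u=np.nonzero(m&(d>0));P=deproj(d,K,T,u,v)
    for _ in range(5):
        c=P.mean(0);nn=np.linalg.svd(P-c)[2][2];nn*=np.sign(nn[2]);r=(P-c)@nn;P=P[abs(r)<3*np.median(abs(r))+1e-4]
    print(name,nn.round(3),"slope",np.degrees(np.arccos(nn[2])).round(1),"yaw",np.degrees(np.arctan2(-nn[1],-nn[0])).round(1),"h",np.median(P@n).round(4))
m=np.zeros((480,640),bool);m[190:262,195:480]=1; pl(m&(g>560),"panel")
E
cat > fit2.py <<'E'
from h import *
import cv2
z=np.load("wrist2.npz");im,d,K,T=z["p"],z["d"],z["K"],z["T"]
for k in ["key_ring_top","key_dot_top","key_bar_top","key_cross_top","knob_grip"]:
    m=np.load(f"w_{k}.npy")
    v,u=np.nonzero(cv2.erode(m.astype(np.uint8),np.ones((3,3)))>0);P=deproj(d,K,T,u,v);P=P[d[v,u]>0]
    a,b,h=P@up,P@ym,P@n
    top=abs(h-np.percentile(h,60))<.004
    print(k,"h med",np.median(h).round(4),"p10/90",np.percentile(h,[10,90]).round(4),"a",np.percentile(a[top],[1,50,99]).round(4),"b",np.percentile(b[top],[1,50,99]).round(4))
E
python3 fit2.py
```

```text
panel [-0.388  0.121  0.914] slope 24.0 yaw -17.3 h -0.2174
key_ring_top h med -0.2178 p10/90 [-0.219  -0.2166] a [0.5006 0.5189 0.5378] b [-0.0282 -0.0152 -0.0016]
key_dot_top h med -0.209 p10/90 [-0.2105 -0.208 ] a [0.4966 0.516  0.5374] b [-0.0618 -0.0491 -0.0361]
key_bar_top h med -0.2089 p10/90 [-0.2104 -0.2078] a [0.4966 0.5154 0.5369] b [-0.0924 -0.0804 -0.068 ]
key_cross_top h med -0.2089 p10/90 [-0.2101 -0.2078] a [0.4974 0.5165 0.5372] b [-0.1236 -0.1118 -0.0998]
knob_grip h med -0.2033 p10/90 [-0.2156 -0.1906] a [0.4986 0.5156 0.5334] b [-0.1851 -0.1732 -0.1594]
```

View pics/wrist2.png

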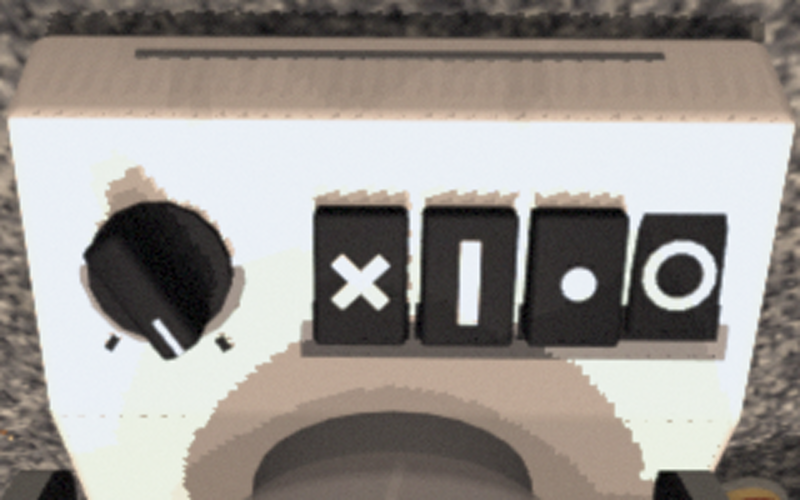

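Run:
```python
from h import *
import cv2
for f in("wrist2","scene0"):
    z=np.load(f+".npz");im,d,K,T=z["p"],z["d"],z["K"],z["T"]
    v,u=np.mgrid[0:480,0:640];v=v.ravel();u=u.ravel();P=deproj(d,K,T,u,v)
    X,Y,Z=P@xm,P@ym,P[:,2]
    for y0 in(-.20,-.145,.008):
        s=(abs(Y-y0)<.004)&(X>.46)&(X<.66)&(Z>0)&(Z<.12)
        print(f,y0,[(round(x,3),round(float(np.median(Z[s&(abs(X-x)<.003)])),4)) for x in np.arange(.475,.64,.01) if (s&(abs(X-x)<.003)).sum()>2])
    if f=="wrist2":
      for k in["bar","cross","dot","ring"]:
        m=cv2.erode(np.load(f"w_key_{k}_top.npy").astype(np.uint8),np.ones((7,7)))>0
        vv,uu=np.nonzero(m);Q=deproj(d,K,T,uu,vv);c=np.median(Q,0);Q=Q[np.linalg.norm(Q-c,axis=1)<.03];nn=np.linalg.svd(Q-Q.mean(0))[2][2];nn*=np.sign(nn[2]);print(k,np.degrees(np.arccos(nn[2])),np.degrees(np.arctan2(-nn[1],-nn[0])))
```

```text
wrist2 -0.2 [(np.float64(0.485), 0.0002), (np.float64(0.495), 0.0002), (np.float64(0.505), 0.0003), (np.float64(0.515), 0.035), (np.float64(0.525), 0.0537), (np.float64(0.535), 0.0579), (np.float64(0.545), 0.0624), (np.float64(0.555), 0.0668), (np.float64(0.565), 0.0713), (np.float64(0.575), 0.0757), (np.float64(0.585), 0.0799), (np.float64(0.595), 0.0844), (np.float64(0.605), 0.0887), (np.float64(0.615), 0.0897), (np.float64(0.625), 0.0898), (np.float64(0.635), 0.0896)]
wrist2 -0.145 [(np.float64(0.475), 0.0002), (np.float64(0.485), 0.0002), (np.float64(0.495), 0.0002), (np.float64(0.505), 0.0002), (np.float64(0.515), 0.0348), (np.float64(0.525), 0.0535), (np.float64(0.535), 0.0581), (np.float64(0.545), 0.0626), (np.float64(0.555), 0.0668), (np.float64(0.565), 0.0712), (np.float64(0.575), 0.0755), (np.float64(0.585), 0.08), (np.float64(0.595), 0.0844), (np.float64(0.605), 0.089), (np.float64(0.615), 0.09), (np.float64(0.625), 0.0942), (np.float64(0.635), 0.094)]
wrist2 0.008 [(np.float64(0.475), 0.0001), (np.float64(0.485), 0.0002), (np.float64(0.505), 0.0003), (np.float64(0.515), 0
[... 1167 characters left out ...]
t64(0.565), 0.0718), (np.float64(0.575), 0.0767), (np.float64(0.585), 0.0804), (np.float64(0.595), 0.0846), (np.float64(0.605), 0.0898), (np.float64(0.615), 0.0911), (np.float64(0.625), 0.0911)]
scene0 0.008 [(np.float64(0.475), 0.0005), (np.float64(0.485), 0.0002), (np.float64(0.495), 0.0005), (np.float64(0.505), 0.0004), (np.float64(0.515), 0.0301), (np.float64(0.525), 0.048), (np.float64(0.535), 0.0449), (np.float64(0.545), 0.0489), (np.float64(0.555), 0.0612), (np.float64(0.565), 0.0571), (np.float64(0.575), 0.0586), (np.float64(0.585), 0.0634), (np.float64(0.595), 0.0636), (np.float64(0.605), 0.0851), (np.float64(0.615), 0.0806), (np.float64(0.625), 0.0824), (np.float64(0.635), 0.0863)]
```

Run:
```python
from h import *
import cv2
z=np.load("wrist2.npz");im,d,K,T=z["p"],z["d"],z["K"],z["T"]
v,u=np.mgrid[0:480,0:640];v=v.ravel();u=u.ravel();P=deproj(d,K,T,u,v);P=P[d.ravel()>0]
a,b,h=P@up,P@ym,P@n
near=(abs(a-.516)<.03)&(abs(b+.173)<.03)
for lo,hi in((-.194,-.18),(-.218,-.2115)):
    s=near&(h>lo)&(h<hi)
    c,(w,l),ang=cv2.minAreaRect(np.float32(np.c_[a[s],b[s]]*1000)); print(lo,s.sum(),np.median(h[s]),c,w,l,ang, np.percentile(a[s],[2,98]),np.percentile(b[s],[2,98]))
s=near&(h>-.194)
q=np.c_[a[s],b[s]];q=q-q.mean(0);e=np.linalg.svd(q,full_matrices=False)[2][0];print("axis(a,b)",e,np.degrees(np.arctan2(e[1],e[0])))
```

```text
-0.194 1040 -0.19119032978379752 (517.1320190429688, -174.1248016357422) 40.04663848876953 13.886746406555176 34.594844818115234 [0.4998146  0.53317016] [-0.187358   -0.16082236]
-0.218 2292 -0.216171555355675 (511.9385681152344, -173.0891876220703) 59.86488723754883 51.81675720214844 89.88590240478516 [0.48648436 0.53149794] [-0.20086148 -0.14516764]
axis(a,b) [-0.23981952  0.97081749] 103.87588865417847
```

```bash
cat >> h.py <<'E'
def pt(a,b,h): return a*up+b*ym+h*n
E
python3 - <<'E'
from plant import *
from h import *
s=state();p,R=cur(s);print(p@up,p@ym,p@n,s["contact_force"])
rows(p,R,pt(.5171,-.1741,-.155),toolR(-.6),8)
E
```

```text
0.5048604496191412 -0.1097665758932419 -0.07121598966058065 [-0.72031773 -0.76209471  0.22846111]
dist 0.106 ang 34.0
[-0.0015, -0.0079, 0.0106, -0.0013, -0.0006, -0.0741]
[-0.0009, -0.008, 0.0105, -0.0013, -0.0006, -0.0741]
[-0.0003, -0.0081, 0.0105, -0.0013, -0.0006, -0.0741]
[0.0003, -0.0081, 0.0105, -0.0013, -0.0006, -0.0741]
[0.0009, -0.0081, 0.0105, -0.0013, -0.0006, -0.0741]
[0.0015, -0.008, 0.0105, -0.0013, -0.0006, -0.0741]
[0.0021, -0.0079, 0.0105, -0.0013, -0.0006, -0.0741]
[0.0027, -0.0077, 0.0105, -0.0013, -0.0006, -0.0741]
```

Emit:
step_arm([
  [-0.002,-0.008,0.0105,-0.001,-0.001,-0.074,0.04],
  [-0.001,-0.008,0.0105,-0.001,-0.001,-0.074,0.04],
  [0,-0.008,0.0105,-0.001,-0.001,-0.074,0.04],
  [0,-0.008,0.0105,-0.001,-0.001,-0.074,0.04],
  [0.001,-0.008,0.0105,-0.001,0,-0.074,0.04],
  [0.002,-0.008,0.0105,-0.001,0,-0.074,0.04],
  [0.002,-0.008,0.0105,-0.001,0,-0.074,0.04],
  [0.003,-0.008,0.0105,-0.001,0,-0.074,0.04],
])

```text
time: 4.0
tool_pos: [0.4501, -0.3231, 0.1244]
tool_rot: [0.232, -0.144, 0.955, -0.115]
contact_force: [-0.6, -1.1, -1.1]
gripper_width: 0.468
```

Emit:
step_arm([
  [0,0,0,0,0,0,0.04],
  [0,0,0,0,0,0,0.04],
])

```text
time: 4.2
tool_pos: [0.4494, -0.3227, 0.124]
tool_rot: [0.232, -0.142, 0.956, -0.113]
contact_force: [0.5, -0.6, -0.5]
gripper_width: 0.469
```

Run:
```python
from plant import *
from h import *
import cv2
s=state();p,R=cur(s);print(s["joint_pos"].round(2),p@up,p@ym,p@n,s["contact_force"],s["gripper_width"])
rows(p,R,pt(.5171,-.1741,-.209),toolR(-.6),5)
im,d=grab_frame("wrist");cv2.imwrite("pics/wrist3.png",im[:,:,::-1])
```

```text
[-0.9  -0.32  2.2   0.38  0.85 -2.96] 0.5166846919685987 -0.17445552637880915 -0.15517445503885663 [ 0.52316831 -0.63151685 -0.45393756] 0.46868031690076306
dist 0.054 ang 0.2
[-0.0001, 0.0, 0.0108, -0.0003, -0.0005, -0.0006]
[-0.0001, 0.0, 0.0108, -0.0003, -0.0005, -0.0006]
[-0.0001, 0.0, 0.0108, -0.0003, -0.0005, -0.0006]
[-0.0001, 0.0, 0.0108, -0.0003, -0.0005, -0.0006]
[-0.0001, 0.0, 0.0108, -0.0003, -0.0005, -0.0006]
```

View pics/wrist3.png

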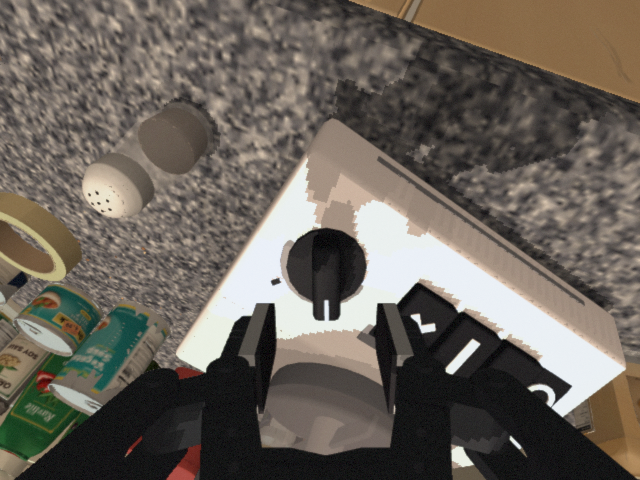

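The bar is vertical at column 326, centred between the jaws (272 to 380). Descending.

Emit:
step_arm([
  [0,0,0.0108,0,0,0,0.04],
  [0,0,0.0108,0,0,0,0.04],
  [0,0,0.0108,0,0,0,0.04],
  [0,0,0.0108,0,0,0,0.04],
  [0,0,0.0108,0,0,0,0.04],
  [0,0,0,0,0,0,0.04],
])

```text
time: 4.85
tool_pos: [0.4741, -0.3305, 0.0735]
tool_rot: [0.231, -0.142, 0.956, -0.111]
contact_force: [-0.2, -0.1, -0.8]
gripper_width: 0.472
```

Emit:
step_arm([
  [0,0,0,0,0,0,0.01],
  [0,0,0,0,0,0,0.01],
  [0,0,0,0,0,0,0.01],
  [0,0,0,0,0,0,0.01],
])

```text
time: 5.25
tool_pos: [0.4744, -0.3311, 0.0763]
tool_rot: [0.232, -0.142, 0.956, -0.113]
contact_force: [-1.5, 2.4, 2.2]
gripper_width: 0.143
```

Run:
```python
from plant import *
from h import *
s=state();p,R=cur(s);print(s["joint_pos"].round(2),p@up,p@ym,p@n,s["contact_force"],s["ft_torque"],s["gripper_width"])
```

```text
[-0.87 -0.18  2.17  0.41  0.73 -2.98] 0.5156395656098829 -0.175079786876905 -0.20962934340144998 [-1.54564702  2.37367899  2.18721487] [0.43496941 0.35655184 0.28092653] 0.1425752775319298
```

Emit:
step_arm([
  [0,0,0,0,0,0.06,0.01],
  [0,0,0,0,0,0.08,0.01],
  [0,0,0,0,0,0.08,0.01],
  [0,0,0,0,0,0.08,0.01],
  [0,0,0,0,0,0.08,0.01],
  [0,0,0,0,0,0.08,0.01],
  [0,0,0,0,0,0.08,0.01],
  [0,0,0,0,0,0.08,0.01],
])

```text
time: 6.05
tool_pos: [0.4744, -0.3298, 0.076]
tool_rot: [0.255, 0.158, 0.953, -0.035]
contact_force: [-6.0, 9.6, 8.9]
gripper_width: 0.152
```

```bash
cat > st.py <<'E'
from plant import *
from h import *
s=state();p,R=cur(s);x=R.as_matrix()[:,0];print(s["time"],s["joint_pos"].round(2),"a,b,h",(p@up).round(4),(p@ym).round(4),(p@n).round(4),"ang",np.arctan2(x@ym,-x@up).round(3),"F tool",R.inv().apply(s["contact_force"]).round(1),"Tq tool",R.inv().apply(s["ft_torque"]).round(2),s["gripper_width"])
E
python3 st.py
```

```text
6.05 [-0.87 -0.18  2.17  0.41  0.74 -2.36] a,b,h 0.5152 -0.1739 -0.2097 ang 0.026 F tool [  3.2   7.3 -12. ] Tq tool [-1.05  0.82 -0.03] 0.15231008753436429
```

Emit:
step_arm([
  [0,0,-0.001,0,0,0.08,0.01],
  [0,0,0,0,0,0.08,0.01],
  [0,0,0,0,0,0.08,0.01],
  [0,0,0,0,0,0.08,0.01],
  [0,0,0,0,0,0.08,0.01],
  [0,0,0,0,0,0.08,0.01],
  [0,0,0,0,0,0.08,0.01],
])

```text
time: 6.75
tool_pos: [0.4748, -0.3289, 0.0762]
tool_rot: [0.255, 0.416, 0.872, 0.038]
contact_force: [9.5, 5.7, -4.5]
gripper_width: 0.148
```

```bash
python3 st.py
```

```text
6.75 [-0.87 -0.18  2.17  0.41  0.74 -1.8 ] a,b,h 0.5154 -0.1728 -0.2095 ang 0.589 F tool [1.2 9.1 7.6] Tq tool [-1.45  0.47  0.13] 0.14778219306205395
```

At +0.59 rad. Opening slightly and retreating along the normal.

Emit:
step_arm([
  [0,0,0,0,0,0,0.036],
  [0,0,0,0,0,0,0.036],
  [0,0,-0.01,0,0,0,0.036],
  [0,0,-0.02,0,0,0,0.036],
  [0,0,-0.03,0,0,0,0.036],
  [0,0,-0.03,0,0,0,0.036],
  [0,0,0,0,0,0,0.036],
  [0,0,0,0,0,0,0.036],
])

```text
time: 7.55
tool_pos: [0.4312, -0.3185, 0.1567]
tool_rot: [0.257, 0.414, 0.873, 0.034]
contact_force: [-0.1, 1.3, -1.6]
gripper_width: 0.42
```

```bash
python3 st.py
python3 - <<'E'
from plant import *
import cv2
im,d=grab_frame("wrist");cv2.imwrite("pics/wrist4.png",im[:,:,::-1])
E
```

```text
7.55 [-0.93 -0.42  2.22  0.37  0.94 -1.77] a,b,h 0.517 -0.1759 -0.1175 ang 0.583 F tool [1.7 0.3 1.1] Tq tool [ 0.13  0.2  -0.02] 0.42038357404591536
```

View pics/wrist4.png

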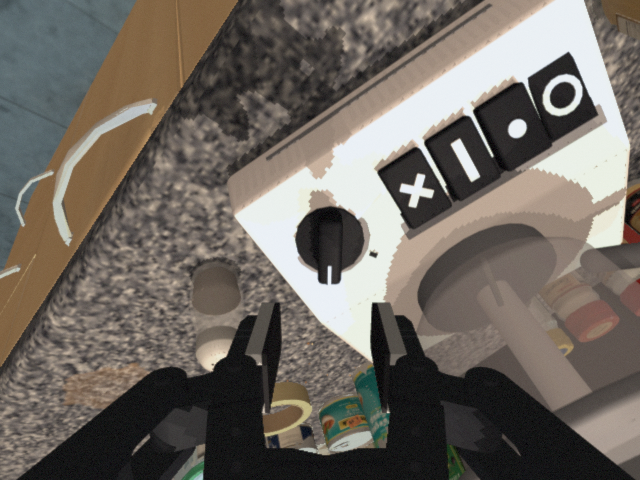

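The knob shows its pointer aligned with the tool at (330,275), at the +0.6 stop. Now to the bar key.

Run:
```python
from plant import *
from h import *
s=state();p,R=cur(s)
rows(p,R,pt(.517,-.080,-.165),toolR(np.pi/2),8)
```

```text
dist 0.106 ang 56.6
[0.0064, 0.0101, 0.0058, -0.0004, 0.0003, 0.1235]
[0.0076, 0.0092, 0.0058, -0.0004, 0.0003, 0.1235]
[0.0087, 0.0082, 0.0058, -0.0004, 0.0003, 0.1235]
[0.0096, 0.007, 0.0058, -0.0004, 0.0003, 0.1235]
[0.0104, 0.0058, 0.0058, -0.0004, 0.0003, 0.1235]
[0.0111, 0.0045, 0.0058, -0.0004, 0.0003, 0.1235]
[0.0115, 0.0031, 0.0058, -0.0004, 0.0003, 0.1235]
[0.0118, 0.0016, 0.0058, -0.0004, 0.0003, 0.1235]
```

Emit:
step_arm([
  [0.006,0.01,0.006,0,0,0.123,0.0],
  [0.008,0.009,0.006,0,0,0.123,0.0],
  [0.009,0.008,0.006,0,0,0.123,0.0],
  [0.01,0.007,0.006,0,0,0.123,0.0],
  [0.01,0.006,0.006,0,0,0.123,0.0],
  [0.011,0.005,0.006,0,0,0.123,0.0],
  [0.011,0.003,0.006,0,0,0.123,0.0],
  [0.012,0.002,0.005,0,0,0.123,0.0],
])

```text
time: 8.4
tool_pos: [0.4831, -0.2333, 0.1126]
tool_rot: [0.207, 0.779, 0.572, 0.151]
contact_force: [0.0, 0.0, 0.4]
gripper_width: -0.003
```

Emit:
step_arm([
  [0,0,0,0,0,0,0.0],
  [0,0,0,0,0,0,0.0],
  [0,0,0,0,0,0,0.0],
])

```text
time: 8.7
tool_pos: [0.4833, -0.2347, 0.1146]
tool_rot: [0.209, 0.777, 0.574, 0.151]
contact_force: [-0.4, 0.9, 0.4]
gripper_width: 0.001
```

```bash
python3 st.py
python3 - <<'E'
from plant import *
from h import *
import cv2
s=state();p,R=cur(s)
rows(p,R,pt(.517,-.080,-.200),toolR(np.pi/2),4)
ci=camera_info("wrist");K,T=ci["intrinsics"],ci["world_from_camera"]
im,d=grab_frame("wrist");v_=im.copy()
u,v=proj(pt(.517,-.080,-.209),K,T)[0];print("key centre px",u,v);cv2.circle(v_,(int(u),int(v)),4,(255,0,0),-1)
cv2.imwrite("pics/wrist5.png",v_[:,:,::-1])
r=cut_out("wrist","key_bar_top")
for o in r[:2]:
    m=o["mask"]&(d>0);vv,uu=np.nonzero(m);P=deproj(d,K,T,uu,vv);h=P@n;t=abs(h-np.percentile(h,60))<.004
    print(o["conf"],o["point"],np.median(h),np.percentile(P[t]@up,[1,50,99]),np.percentile(P[t]@ym,[1,50,99]))
E
```

```text
8.7 [-0.69 -0.38  2.26  0.26  0.79 -0.53] a,b,h 0.5174 -0.0804 -0.1663 ang 1.566 F tool [ 0.7 -0.4 -0.7] Tq tool [ 0.23 -0.02  0.03] 0.0013287849118012022
dist 0.034 ang 0.4
[0.0001, -0.0001, 0.0084, -0.0007, 0.0007, 0.0013]
[0.0001, -0.0001, 0.0084, -0.0007, 0.0007, 0.0013]
[0.0001, -0.0001, 0.0084, -0.0007, 0.0007, 0.0013]
[0.0001, -0.0001, 0.0084, -0.0007, 0.0007, 0.0013]
key centre px 324.8717825512244 276.2486898185017
0.88 [327.2, 272.7] -0.20882793098285846 [0.49712145 0.51749191 0.53769619] [-0.09403725 -0.07922985 -0.06725678]
0.27 [324.7, 433.5] -0.19423006884105912 [0.51383904 0.51754698 0.52234783] [-0.17499164 -0.16891114 -0.16361243]
```

View pics/wrist5.png

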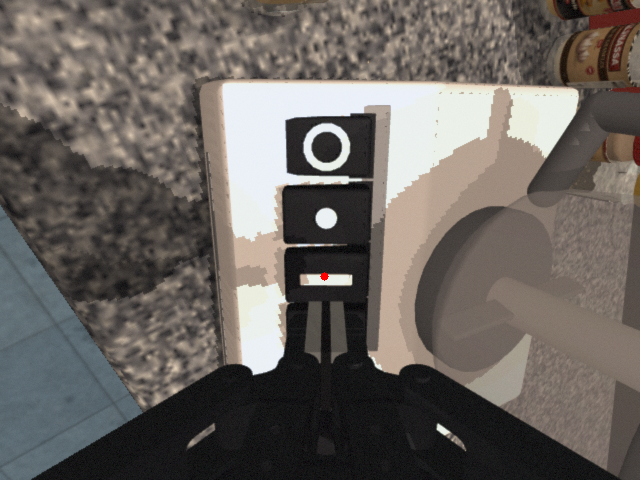

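The projected key centre (325,276) sits on the bar. The fingertips appear at (326,305) because of parallax.

Emit:
step_arm([
  [0,0,0.01,0,0,0,0.0],
  [0,0,0.01,0,0,0,0.0],
  [0,0,0.01,0,0,0,0.0],
  [0,0,0.006,0,0,0,0.0],
  [0,0,0,0,0,0,0.0],
])

```text
time: 9.3
tool_pos: [0.5002, -0.2394, 0.0819]
tool_rot: [0.207, 0.778, 0.574, 0.151]
contact_force: [0.5, 0.1, 0.1]
gripper_width: 0.001
```

```bash
python3 st.py
```

```text
9.3 [-0.67 -0.27  2.24  0.28  0.7  -0.54] a,b,h 0.5161 -0.0798 -0.2034 ang 1.567 F tool [0.3 0.4 0.2] Tq tool [ 0.22  0.02 -0.06] 0.0005892093852848066
```

Emit:
step_arm([
  [0,0,0.002,0,0,0,0.0],
  [0,0,0.002,0,0,0,0.0],
  [0,0,0.002,0,0,0,0.0],
  [0,0,0.002,0,0,0,0.0],
  [0,0,0.001,0,0,0,0.0],
  [0,0,0,0,0,0,0.0],
])

```text
time: 9.9
tool_pos: [0.5051, -0.2413, 0.0763]
tool_rot: [0.209, 0.777, 0.574, 0.151]
contact_force: [-3.3, 1.0, 3.3]
gripper_width: 0.002
```

```bash
python3 st.py
```

```text
9.9 [-0.67 -0.25  2.23  0.28  0.68 -0.55] a,b,h 0.5179 -0.0802 -0.2109 ang 1.567 F tool [-0.  -1.3 -4.6] Tq tool [ 0.38  0.1  -0.02] 0.002273680842824503
```

Emit:
step_arm([
  [0,0,0.001,0,0,0,0.0],
  [0,0,0.001,0,0,0,0.0],
  [0,0,0.001,0,0,0,0.0],
  [0,0,0.001,0,0,0,0.0],
  [0,0,0.001,0,0,0,0.0],
  [0,0,0,0,0,0,0.0],
])

```text
time: 10.5
tool_pos: [0.5069, -0.2416, 0.0708]
tool_rot: [0.208, 0.777, 0.574, 0.151]
contact_force: [-0.7, -0.4, 0.4]
gripper_width: -0.001
```

```bash
python3 st.py
```

```text
10.5 [-0.67 -0.23  2.23  0.28  0.67 -0.55] a,b,h 0.5167 -0.08 -0.2166 ang 1.567 F tool [-0.6 -0.3 -0.6] Tq tool [ 0.24  0.01 -0.01] -0.0013668401626341776
```

Emit:
step_arm([
  [0,0,0.001,0,0,0,0.0],
  [0,0,0.001,0,0,0,0.0],
  [0,0,0.001,0,0,0,0.0],
  [0,0,0,0,0,0,0.0],
])

```text
time: 10.9
tool_pos: [0.5083, -0.2421, 0.0687]
tool_rot: [0.208, 0.777, 0.574, 0.151]
contact_force: [-5.5, 2.0, 6.0]
gripper_width: -0.001
```

```bash
python3 st.py
```

```text
10.9 [-0.66 -0.22  2.23  0.29  0.67 -0.55] a,b,h 0.517 -0.08 -0.2192 ang 1.567 F tool [ 0.3 -2.1 -8.1] Tq tool [ 0.72  0.09 -0.01] -0.0012374661627062124
```

The 8 N reaction means it's on the rubber stop, so past the click. Retracting and checking.

Emit:
step_arm([
  [0,0,-0.003,0,0,0,0.0],
  [0,0,-0.005,0,0,0,0.0],
  [0,0,-0.015,0,0,0,0.0],
  [0,0,-0.025,0,0,0,0.0],
  [0,0,-0.03,0,0,0,0.0],
  [0,0,-0.03,0,0,0,0.0],
  [0,0,0,0,0,0,0.0],
  [0,0,0,0,0,0,0.0],
])

```text
time: 11.7
tool_pos: [0.4576, -0.2265, 0.1638]
tool_rot: [0.21, 0.777, 0.574, 0.152]
contact_force: [-0.7, -0.3, -0.4]
gripper_width: -0.002
```

```bash
python3 st.py
python3 - <<'E'
from plant import *
from h import *
import cv2
ci=camera_info("wrist");K,T=ci["intrinsics"],ci["world_from_camera"]
im,d=grab_frame("wrist");cv2.imwrite("pics/wrist6.png",im[:,:,::-1])
for q in["ring","dot","bar","cross"]:
  for o in cut_out("wrist",f"key_{q}_top")[:1]:
    m=cv2.erode((o["mask"]&(d>0)).astype(np.uint8),np.ones((5,5)));vv,uu=np.nonzero(m);P=deproj(d,K,T,uu,vv)
    print(q,round(o["conf"],2),"h",np.median(P@n).round(4),"b",np.median(P@ym).round(4))
cv2.imwrite("pics/scene6.png",cv2.resize(grab_frame("scene")[0][200:340,210:410,::-1],(800,560)))
E
```

```text
11.7 [-0.72 -0.54  2.28  0.25  0.93 -0.52] a,b,h 0.5186 -0.0801 -0.1103 ang 1.567 F tool [-0.5 -0.7  0. ] Tq tool [ 0.24  0.01 -0.04] -0.001576187068662097
ring 0.95 h -0.2086 b -0.0164
dot 0.9 h -0.2087 b -0.0477
bar 0.72 h -0.2179 b -0.0802
cross 0.6 h -0.2088 b -0.1083
```

View pics/wrist6.png

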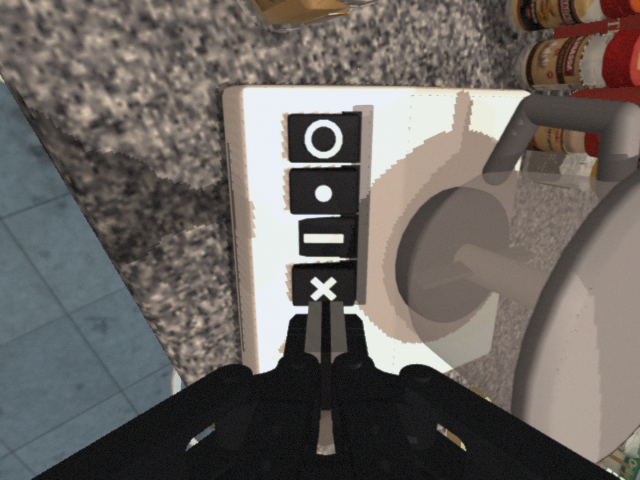

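View pics/scene6.png

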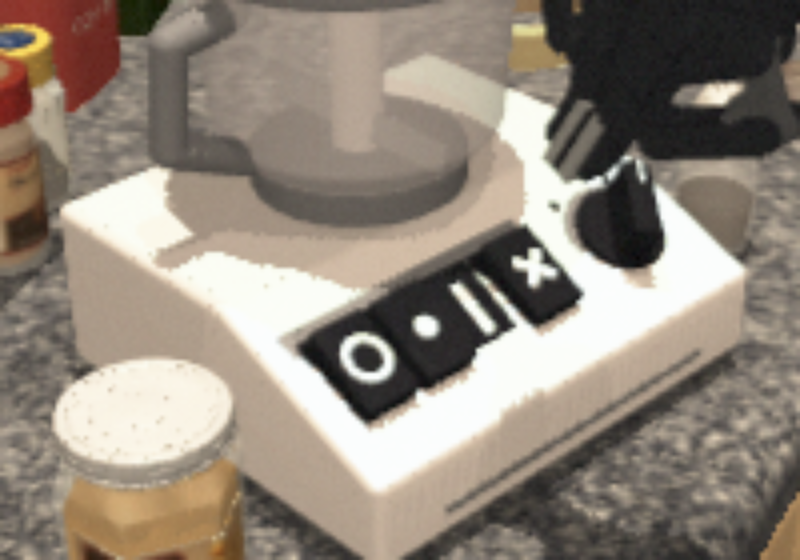

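The wrist view shows the ring (322,138), dot (323,192) and cross (322,289) up. The bar (323,238) is about 9 mm lower, so it is latched. The scene crop shows the knob pointing right, the shaker in place and the arm clear.

```bash
python3 -c "
from plant import *
print(job_done())"
```

```text
the job is handed in; nothing more can be done
None
```

The food processor is set and the job is handed in. I turned the knob first, then pressed the bar key. The last robot clock reading before the final pictures was 11.7 s.

- **Knob:** I gripped the bar and turned it clockwise from -0.6 to about +0.59 rad. After release it stayed there, lined up with the tool, with the pointer to the right.
- **Keys:** I pressed the bar key with the closed fingers until the rubber stop pushed back with about 8 N. Final depth readings put the bar key about 9 mm lower than before, so it is latched. The ring key is fully up, and the dot and cross keys are still up.
- **Salt shaker:** It looks unmoved in the last scene picture. I did not re-measure its position.
- **Disagreement:** The white shell of the panel measured a 24° slope, but the key tops measured the stated 30°. I worked from the keys.
- **Forces:** The highest reading I saw was about 14 N, while turning the knob. The arm was clear of everything at hand-in.

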